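# Index the brass fitting to its next click and capture the picture

### The arm

A 7-joint arm with a two-finger parallel gripper is mounted at the origin on the work surface. World frame = base frame: x ahead of the robot, y to its left, z up, the work surface at z = 0. Lengths are in m, angles in rad, forces in N, time in s.
With the tool pointing down it reaches from about 0.425 to 0.875 m from the base axis. Payload 9.9 kg.
Tool frame: the origin (TCP) lies on the centre line of the jaws, within the pads' length; the fingertips stand 22 mm ahead of it and the grasp point (between the pads) lies 3 mm ahead of it; x points along the fingers, y is the direction in which the jaws open and shut, and the axes are right-handed (so a half turn about x gives the same grasp; the last joint's range is limited). The gripper opens to 85 mm and grips with 20 to 120 N. Pads are 22 mm wide; open, the fingers measure 114 mm over their backs; the gripper's body (76 mm by 85 mm) begins 54 mm behind the grasp point. The pads swing forward as they close: fully open they stand 13 mm farther back than shut.
Start: joints at [1.111, 0.576, 0.025, 1.437, -0.015, 1.129, -0.057], TCP at [0.248, -0.628, 0.253] pointing down, gripper open.
Joint ranges: [-2.76, 2.76], [-0.34, 2.15], [-1.52, 1.57], [0.19, 2.46], [-1.09, 4.23], [0.17, 1.99], [-2.82, 2.82]. Speed limits (rad/s): [2.22, 2.22, 3.01, 3.01, 3.14, 3.14, 3.14].

### API

Orientations are given as a unit quaternion [w, x, y, z].
In Python, from bench import arm gives the robot as it stands. The module is installed in compiled form; this text tells all that it offers.
- The arm moves only by the tool servo_tool, never from a script. Its argument "increments" is a list of rows, each a list of 5 numbers: the shift along the world's x, y, z each as a share of 50 cm, from -1 to 1, then the turn about the world's z as a share of 90 degrees, from -1 to 1, then the closure, from 0 (fully open) to 1 (shut). In form: [[dx, dy, dz, yaw, grip], ...]. A call has 1 to 8 rows; each row is the pose to reach, as a shift and turn from the pose commanded when the call began; what a row does not reach only later rows make up. A row lasts 1/10 s, in which the tool goes at most 50 mm and 8.59 degrees, less where a joint would pass 70% of its speed; a pose out of reach is approached as far as the arm can. A call with a number of a shift or a turn outside -1 to 1 is refused whole. A call with a gripper value outside its range is refused whole. The fingers move at their own pace and stop on an object; "force" is the grip in N (left out, the last holds). Time passes only in rows, so rows that repeat a pose let the fingers close. It gives the time, the measured TCP pose, the force and the opening at its end, in the units of the state.
- arm.read_state(): the state, without advancing time (a new reading comes with each control period).
- arm.grab_frame(name): name is "side" or "top" or "wrist"; returns a dict with "color" (480x640x3 uint8, blue, green, red), "camera_matrix" (3x3 intrinsics, pixels), "camera_from_world" (4x4, takes a point from world to camera coordinates). Camera axes: x right, y up, looking along -z (the intrinsics and any distortion apply to the point x, -y, -z); pixel columns grow to the right and rows downward; lengths in m; the calibration is good to about 2 mm. The wrist camera is an equidistant fisheye: a pixel r from the principal point sees the ray r / f radians off the axis. A picture is of the moment at which its call begins. There is no depth.
- arm.close_job(): hands the job in, once; it reports no verdict.
The state is a dict: "clock": time; "qpos": joint angles; "joint_vel": joint speeds; "joint_torque": joint torques, N m; "position": TCP position; "tool_rot": TCP orientation; "wrist_force": force on the tool from outside, world axes, zero at the start; "torque": the same for the moment, N m; "finger_gap": finger opening in m.
Only numpy, scipy, OpenCV 4.12 (cv2) and the standard library are available. Lean on these libraries where they do the work, as an engineer would, in place of code of your own. Each camera call takes 0.05 s, during which the arm holds its last target. There are 200 camera calls.

### The job

The brass fitting on the indexing head has been left part-way between two clicks. Rub a fingertip along the big knurled ring to turn the head clockwise (seen from above) until it clicks into its next stop, and no further, so that a flat of the hexagon squarely faces the microscope; only then press the button of the capture box fully down and let it come up again to save the picture. Do not touch the fitting, its collet nut or the microscope, and leave the capture box and the loose things on the bench standing where they are.

Things in the scene. Friction and masses are not known exactly. Their poses are not given: they have to be found in the camera images.
- rig: Aluminium base plate (310 x 140 x 12 mm) fixed to the bench, carrying the black indexing head and the microscope. Origin on the bench surface on the head's vertical axis; x points to the microscope, z up; plate from x -75 to +235 mm. The head's foot is 116 mm across up to 21 mm above the bench, 94 mm across up to 40 mm; white witness marks on the foot at -x and +x.
- ring_top (a point): Centre of the flat top of the head's knurled metal ring, on the vertical axis, 66 mm above the bench. The ring is a disc 92 mm across and 24 mm thick (upright rim from 42 to 66 mm above the bench), too wide to grip. Free to touch: its rim, and its top from 17 to 46 mm off the axis. Of six black radial lines on top, 60 degrees apart, one meets each white witness mark in a click.
- index_ring (a joint): Knurled ring's angle in rad, growing clockwise seen from above; clicks every 60 degrees (-1.047, 0, 1.047). Starts at rest between -0.76 and -0.28: the next click is 0. Very light friction (0.1 N at the rim), stays where left. A sprung roller resists from 0.2 rad before a click (2 N at the rim); from 0.07 before it on it pulls the ring in and centres it. Pushed past +0.10 it leaves the click.
- workpiece: The clamped work on top of the ring, turning with it: a dark steel collet nut 34 mm across and 12 mm high with the brass fitting standing in it, hexagon 22 mm across flats at the top. Origin on the ring's top face on the axis; the top of the hexagon is 37 mm above it (103 mm above the bench). Not to be touched.
- scope: Digital microscope on the rig: dark barrel 32 to 37 mm across along the rig's x axis, 94 mm above the bench, lens 73 mm from the head's axis, tail at 206 mm, held by a steel post (rig x 165, y 36 mm) 177 mm high. Origin and axes as those of the rig. Not to be touched.
- capture_box: Capture box: pale plastic box 85 x 65 x 29 mm (about 0.45 kg) standing loose on the bench with a push button in the middle of its top. Origin under its centre on the bench, z up.
- capture_button_top (a point): Centre of the top of the capture box's round grey button (26 mm across), 42 mm above the bench when up; the black bezel round it is 42 mm across, its top 10 mm lower. The button is pressed straight down.
- capture_button (a joint): Travel of the button in m: 0 up, 0.006 fully down (about 4.5 N of push); a spring brings it back.
- gauge_case: Closed wooden gauge-block case, 100 x 70 x 28 mm, loose. Origin under its centre.
- fitting_a: Loose brass fitting standing on its hexagon, 22 mm across flats (25 mm over corners), 45 mm high. Origin under its centre.
- fitting_b: Another loose brass fitting of the same kind, standing. Origin under its centre.
- fitting_c: Another loose brass fitting of the same kind, standing. Origin under its centre.
- ring_gauge: Loose steel ring gauge lying flat, 58 mm across, 22 mm high. Origin under its centre.
- micrometer: Loose digital micrometer lying flat, 170 mm long along its x axis (from -12 to +161 mm), 46 mm across in -y, 20 mm high. Origin on the bench under its anvil.
- caliper: Loose digital caliper lying flat, 230 mm long along its x axis, jaws to -y, 14 mm high. Origin under the middle of its beam.
Mind the look-alikes: they are no part of the job. What is meant by the capture_box is not green, purple or red, and is the larger of those in its own colour.

How it is judged:
On the way, in this order (a step that is already met when the one before it is completed fails the run):
1. the knurled ring sits in its next click (value of joint index_ring between -0.05 and 0.05 rad), for 0.3 s.
2. the capture button is pressed fully down with the ring in its click (all of step 1 and value of joint capture_button above 0.0048 m), for 0.05 s.
At the end, for the whole second after the job is handed in: The ring stands within 0.05 rad of its next click clockwise (joint value 0), the capture button has been pressed at least 4.8 mm down after that and is up again (within 1.5 mm), and the capture box stands on the bench within 20 mm of where it was, at rest (all of step 1 and value of joint capture_button below 0.0015 m and linear speed of capture_box below 0.01 m/s and distance of capture_box from where it was at the start of the episode below 0.02 m and height (world z) of capture_box below 0.004 m); the robot touches nothing.
It fails at once if the ring is turned on beyond its click, or back into the click before (value of joint index_ring above 0.16 rad or value of joint index_ring below -0.92 rad).
It fails at once if the button is pressed while the ring is out of its click (value of joint capture_button above 0.003 m and (value of joint index_ring below -0.08 rad or value of joint index_ring above 0.08 rad)).
It fails at once if the fitting, its collet nut or the microscope is touched (contact force between any of the fingers, the arm and workpiece above 0.5 N or contact force between any of the fingers, the arm and scope above 0.5 N).
It fails at once if the capture box is lifted, tipped or pushed away (height (world z) of capture_box above 0.006 m or angle between capture_box's own z axis and vertical above 0.15 rad or distance of capture_box from where it was at the start of the episode above 0.02 m).
It fails at once if another thing on the bench is moved or picked up (distance of any of gauge_case, fitting_a, fitting_b, fitting_c, ring_gauge, micrometer, caliper from where it was at the start of the episode above 0.015 m).
It also fails if it takes over 54 s, if anything falls off the work surface, if the arm or the gripper's body presses on something with over 40 N, if the wrist force passes 120 N, or if a joint passes its speed limit or range.

## Working session

There is one attempt and no reset: what is moved stays moved. The work goes in short steps, Python scripts to look and compute and a tool call to move; the robot and the scene stay as the last step left them, time stands still between calls to the robot, and variables do not carry over. Pictures are saved under pics/ and viewed, about 8 in all and at most 12, crops included, and the job is handed in when it is done.

Besides the shell and the picture viewer there is one more tool, called after "Emit:" by a JSON object that holds its "name" and its "arguments", one argument or row to a line. servo_tool: Moves the arm, as the interface text tells. Its arguments: {"type":"object","properties":{"increments":{"type":"array","items":{"type":"array","items":{"type":"number","minimum":-1,"maximum":1}}},"force":{"type":"number"}},"required":["increments"]}

```bash
mkdir -p pics; cat > h.py <<'E'
import numpy as np, cv2
from bench import arm
def grab(n,save=None):
    f=arm.grab_frame(n)
    if save: cv2.imwrite(f'pics/{save}.png',f['color']); np.savez(f'pics/{save}.npz',K=f['camera_matrix'],T=f['camera_from_world'])
    return f
def load(s):
    d=np.load(f'pics/{s}.npz'); return cv2.imread(f'pics/{s}.png'),d['K'],d['T']
def ray(K,T,uv):
    p=np.linalg.inv(K)@np.array([uv[0],uv[1],1.]); d=np.array([p[0],-p[1],-p[2]])
    R=T[:3,:3]; return -R.T@T[:3,3], R.T@d
def onz(K,T,uv,z):
    o,d=ray(K,T,uv); return o+d*(z-o[2])/d[2]
def proj(K,T,P):
    c=T[:3,:3]@np.asarray(P)+T[:3,3]; q=K@np.array([c[0],-c[1],-c[2]]); return q[:2]/q[2]
E
python3 - <<'E'
from h import *
for n in('top','side'): 
    f=grab(n,n+'0'); print(n,f['camera_matrix'].round(1).tolist(),f['camera_from_world'].round(3).tolist())
s=arm.read_state();print(s['position'],s['tool_rot'],s['wrist_force'],s['clock'])
E
```

```text
top [[570.4, 0.0, 321.4], [0.0, 570.4, 238.7], [0.0, 0.0, 1.0]] [[0.001, -1.0, -0.002, -0.001], [0.99, 0.0, 0.143, -0.535], [-0.143, -0.002, 0.99, -1.322], [0.0, 0.0, 0.0, 1.0]]
side [[534.0, 0.0, 316.8], [0.0, 534.0, 240.7], [0.0, 0.0, 1.0]] [[0.99, -0.139, 0.014, -0.512], [0.077, 0.627, 0.775, -0.103], [-0.116, -0.767, 0.631, -1.073], [0.0, 0.0, 0.0, 1.0]]
[ 0.24759405 -0.6275505   0.25255295] [-0.13159089 -0.69454147 -0.13259582  0.69477646] [-1.56753194  0.80124709  0.15978723] 0.1
```

View pics/top0.png

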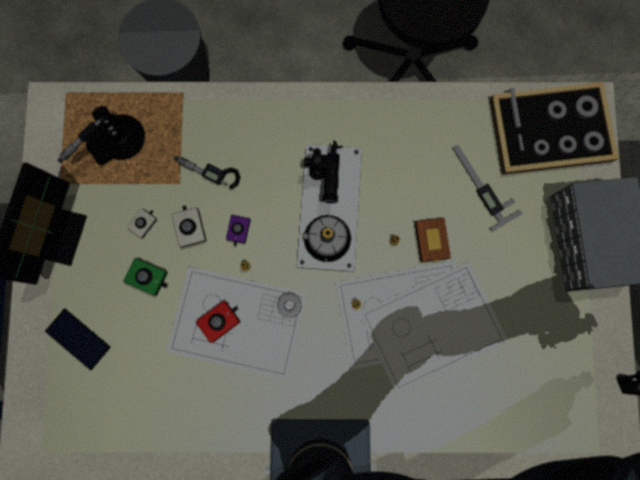

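View pics/side0.png

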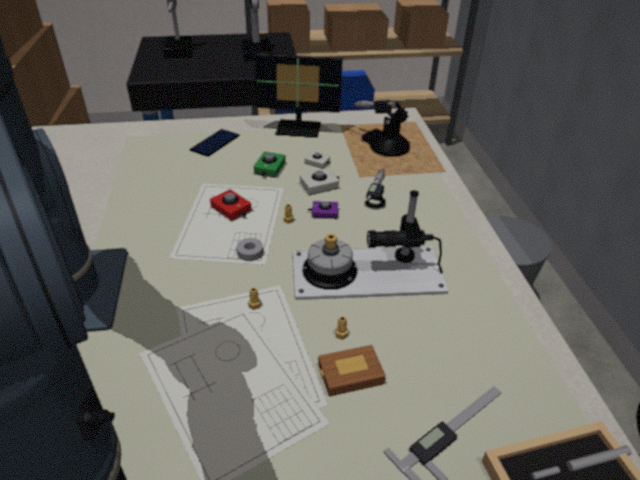

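Top view: the ring is at (327,238). The capture box candidates are large white (188,227), small white (142,222), purple (238,229), green (146,276) and red (217,321). I choose the large white one at (188,227), and will check it in a close crop along with the ring.

```bash
python3 - <<'E'
from h import *
im,K,T=load('top0')
a=cv2.resize(im[185:285,280,None].repeat(1,1) if 0 else im[190:290,278:378],(500,500),interpolation=cv2.INTER_CUBIC)
b=cv2.resize(im[200:250,125:210],(300,176),interpolation=cv2.INTER_CUBIC)
o=np.zeros((500,800,3),np.uint8); o[:,:500]=a; o[:176,500:]=b
s,Ks,Ts=load('side0'); o[190:490,500:800]=cv2.resize(s[215:295,290:370],(300,300),interpolation=cv2.INTER_CUBIC)
cv2.imwrite('pics/crop1.png',cv2.convertScaleAbs(o,alpha=1.3))
hsv=cv2.cvtColor(im,cv2.COLOR_BGR2HSV)
# hexagon brass in ring
m=cv2.inRange(hsv,(12,110,60),(32,255,255))
n,l,st,c=cv2.connectedComponentsWithStats(m)
for i in range(1,n):
    if st[i,4]>12 and 150<c[i][1]<330 and 200<c[i][0]<480: print('brass',c[i].round(1),st[i,4],onz(K,T,c[i],.045).round(4),onz(K,T,c[i],.103).round(4))
# foot dark disk
g=cv2.cvtColor(im,cv2.COLOR_BGR2GRAY)
w=g[205:270,298:358]; 
n,l,st,c=cv2.connectedComponentsWithStats((w<55).astype(np.uint8))
for i in range(1,n):
    if st[i,4]>80: print('dark',c[i]+[298,205],st[i], cv2.minEnclosingCircle(np.argwhere(l==i)[:,::-1].astype(np.float32)))
# buttons: dark bezels
w=g[200:250,125:260]
n,l,st,c=cv2.connectedComponentsWithStats((w<90).astype(np.uint8))
for i in range(1,n):
    if st[i,4]>30: print('bez',c[i]+[125,200],st[i],onz(K,T,c[i]+[125,200],.032).round(4))
E
```

```text
brass [433.3 239.4] 766 [ 0.5328 -0.2664  0.045 ] [ 0.5245 -0.255   0.103 ]
brass [327.1 232.9] 82 [ 0.5484 -0.0144  0.045 ] [ 0.5394 -0.0139  0.103 ]
brass [394.6 240.1] 47 [ 0.531  -0.1745  0.045 ] [ 0.5228 -0.1671  0.103 ]
brass [244.9 265.6] 64 [0.4703 0.1797 0.045 ] [0.4647 0.1718 0.103 ]
brass [355.9 304.1] 46 [ 0.38   -0.0816  0.045 ] [ 0.3783 -0.0782  0.103 ]
dark [313.32926829 223.48780488] [ 7 10 24 20 82] ((18.5, 19.0), 14.603181838989258)
dark [329.52838428 247.18777293] [  6  11  47  46 458] ((29.04166603088379, 33.31944274902344), 23.197162628173828)
bez [149.12037037 222.5462963 ] [ 16   9  16  30 108] [0.5755 0.4142 0.032 ]
bez [197.12244898 233.45578231] [ 55   8  27  41 147] [0.5489 0.2977 0.032 ]
bez [237.80344828 229.14827586] [101  14  25  33 580] [0.5594 0.2002 0.032 ]
bez [140.24193548 222.31451613] [  9  16  13  13 124] [0.5761 0.4357 0.032 ]
bez [187.35080645 226.29032258] [ 54  18  18  18 248] [0.5664 0.3218 0.032 ]
```

View pics/crop1.png

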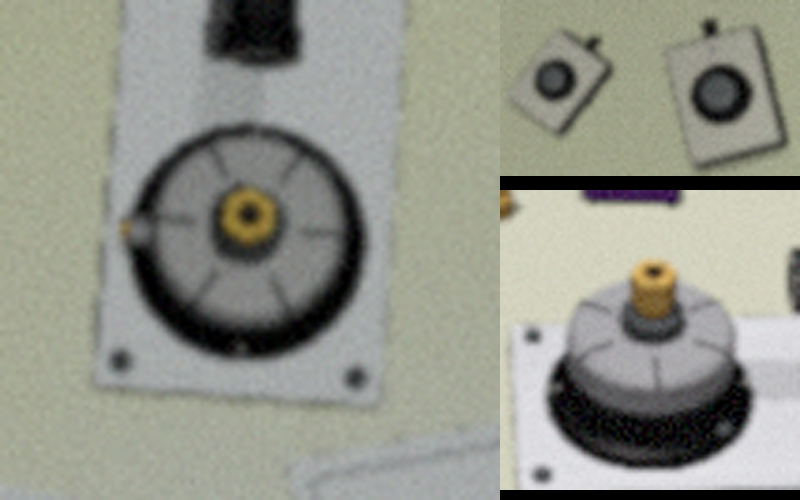

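The crop confirms the large pale box with its grey button. By eye the six ring lines stand about 30° before the click. Next I work out the ring centre, rig yaw, ring angle and tool yaw.

```bash
cat >> h.py <<'E'
def ringangle(im,K,T,c,yaw,hide=None):
    # darkness against world angle on ring top, folded by 60 deg -> index angle (clockwise +)
    g=cv2.cvtColor(im,cv2.COLOR_BGR2GRAY).astype(np.float32)
    a=np.radians(np.arange(0,360,1.)); r=np.arange(.024,.041,.001)
    A,R=np.meshgrid(a,r)
    px=np.array([proj(K,T,[c[0]+rr*np.cos(aa),c[1]+rr*np.sin(aa),.066]) for aa,rr in zip(A.ravel(),R.ravel())],np.float32)
    v=cv2.remap(g,px[:,0].reshape(A.shape),px[:,1].reshape(A.shape),cv2.INTER_LINEAR).mean(0)
    v=v-cv2.blur(np.tile(v,3)[None],(31,1))[0][360:720]
    if hide is not None: v[hide]=0
    z=-(v*np.exp(-6j*a)).sum()   # dark lines at a0+60k
    a0=-np.angle(z)/6            # world angle mod 60
    idx=-(a0-yaw); idx=(idx+np.pi/6)%(np.pi/3)-np.pi/6
    return idx, v
E
python3 - <<'E'
from h import *
from scipy.spatial.transform import Rotation as Ro
im,K,T=load('top0')
print('foot',onz(K,T,(327.04,238.3),.021),'ringtop',onz(K,T,(328,236.3),.066))
p=[onz(K,T,(278+x/5,190+y/5),.012) for x,y in((121,361),(355,377))]
d=p[1]-p[0]; yaw=np.arctan2(-d[0]*-1,-d[1]*-1) if 0 else np.arctan2(d[1],d[0])+np.pi/2
print('screws',p,np.linalg.norm(d),'yaw',yaw)
s,Ks,Ts=load('side0')
# side ring ellipse: bright metal top approx centre by two-view check
for c in((.536,-.0145),(.539,-.0145)):
    print('proj top',proj(K,T,[*c,.066]),proj(K,T,[*c,.103]),'side',proj(Ks,Ts,[*c,.066]),proj(Ks,Ts,[*c,.103]))
    for yw in (yaw,): 
        i,v=ringangle(im,K,T,c,yw); print('idx',i, np.sort(np.argsort(v)[:14]))
hsv=cv2.cvtColor(s,cv2.COLOR_BGR2HSV); m=cv2.inRange(hsv,(12,110,60),(32,255,255)); ys,xs=np.nonzero(m[225:265,315:345]); print('side hex col',xs.mean()+315,'top row',ys.min()+225)
print(Ro.from_quat(np.roll([-.13159089,-.69454147,-.13259582,.69477646],-1)).as_matrix().round(3))
print('btn',proj(Ks,Ts,[.5664,.3218,.042]))
for z in(.032,.042):print(proj(K,T,[.5664,.3218,z]))
E
```

```text
foot [ 0.53885082 -0.01441276  0.021     ] ringtop [ 0.53702984 -0.01631331  0.066     ]
screws [array([0.48173069, 0.0456446 , 0.012     ]), array([ 0.47400434, -0.0674863 ,  0.012     ])] 0.1133944402411738 yaw -0.06818975733904464
proj top [327.22498816 236.7354148 ] [327.35419481 234.34850987] side [327.64637687 250.13562211] [328.14068142 235.88141757]
idx -0.49114182498127806 [ 76  77  78 139 140 141 142 206 207 208 209 210 272 273]
proj top [327.22384697 235.4667345 ] [327.35297861 233.04481924] side [329.10765051 250.01880898] [329.63400157 235.76671156]
idx -0.49303323990564585 [ 23  24  82  83 142 143 144 204 205 206 207 267 268 325]
side hex col 330.4230769230769 top row 235
[[-0.001  0.367 -0.93 ]
 [ 0.001 -0.93  -0.367]
 [-1.    -0.001  0.   ]]
btn [318.84355277 171.8040922 ]
[187.3413202  226.27667633]
[186.35864393 225.58661567]
```

Ring centre ≈ (0.5395, -0.0147), index ≈ -0.49 rad, rig yaw ≈ -0.07, button ≈ (0.566, 0.322). The sizes and both views agree. I now move above the −x side of the ring, with the fingers shut and the jaw axis along y.

Emit:
{"name": "servo_tool", "arguments": {
  "increments": [
    [0.256,0.6,0,-0.12,1],
    [0.256,0.6,0,-0.24,1],
    [0.256,0.6,0,-0.24,1],
    [0.256,0.6,0,-0.24,1],
    [0.256,0.6,0,-0.24,1],
    [0.256,0.6,0,-0.24,1],
    [0.256,0.6,0,-0.24,1],
    [0.256,0.6,0,-0.24,1]
  ],
  "force": 40
}}

```text
clock: 0.9
position: [0.3777, -0.3237, 0.2532]
tool_rot: [0.001, 0.707, 0.003, -0.707]
wrist_force: [-0.0, -0.6, -0.2]
finger_gap: 0.0
```

```bash
python3 - <<'E'
from h import *
s=arm.read_state();print(s['position'],s['tool_rot'],s['wrist_force'],s['clock'],s['finger_gap'])
E
```

```text
[ 0.37768559 -0.32372178  0.25324524] [ 0.00118641  0.70726758  0.00256811 -0.70694029] [-0.01712858 -0.57236152 -0.23096354] 0.9 2.951258949211076e-05
```

Emit:
{"name": "servo_tool", "arguments": {
  "increments": [
    [0.252,0.6,0,0,1],
    [0.252,0.6,0,0,1],
    [0.252,0.6,0,0,1],
    [0.252,0.6,0,0,1],
    [0.252,0.6,0,0,1],
    [0.252,0.6,0,0,1],
    [0.252,0.6,0,0,1],
    [0.252,0.6,0,0,1]
  ]
}}

```text
clock: 1.7
position: [0.5031, -0.0244, 0.2529]
tool_rot: [0.001, 0.707, 0.002, -0.707]
wrist_force: [-0.4, -0.5, 1.2]
finger_gap: -0.0001
```

Emit:
{"name": "servo_tool", "arguments": {
  "increments": [
    [0.002,0.007,-0.1,0,1],
    [0.002,0.007,-0.2,0,1],
    [0.002,0.007,-0.26,0,1],
    [0.002,0.007,-0.29,0,1],
    [0.002,0.007,-0.29,0,1],
    [0.002,0.007,-0.29,0,1],
    [0.002,0.007,-0.29,0,1]
  ]
}}

```text
clock: 2.4
position: [0.5034, -0.0251, 0.1094]
tool_rot: [-0.001, 0.708, -0.001, -0.706]
wrist_force: [0.0, -0.5, 0.2]
finger_gap: -0.0002
```

```bash
python3 - <<'E'
from h import *
s=arm.read_state();print(s['position'],s['wrist_force'])
a=grab('side','side1')['color'];b=grab('wrist','wrist1')['color']
o=np.zeros((480,800,3),np.uint8);o[:400,:400]=cv2.resize(a[190:290,280:380],(400,400),interpolation=cv2.INTER_CUBIC);o[:300,400:]=cv2.resize(b,(400,300))
cv2.imwrite('pics/c2.png',cv2.convertScaleAbs(o,alpha=1.3))
E
```

```text
[ 0.50342646 -0.0251216   0.10937134] [ 0.00064141 -0.46349208  0.20236916]
```

View pics/c2.png

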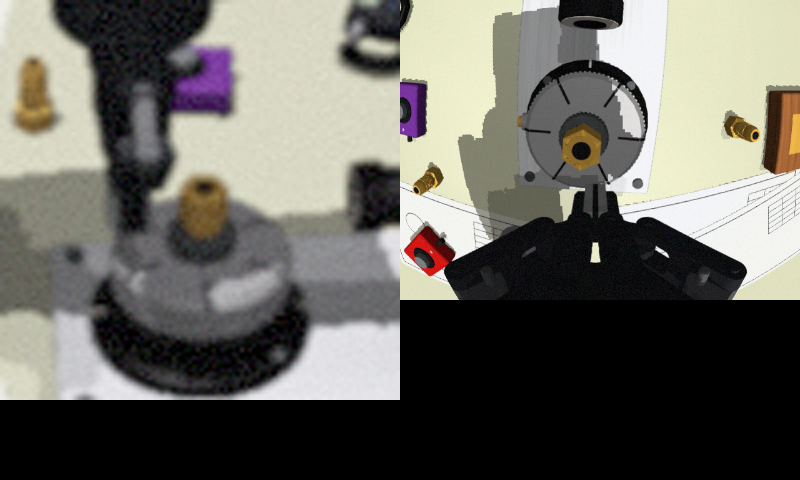

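Side and wrist views: the shut fingertips hang over the −x part of the ring top, clear of the collet nut, and the lines show well in the wrist view. Descending to contact.

Emit:
{"name": "servo_tool", "arguments": {
  "increments": [
    [0,0,-0.02,0,1],
    [0,0,-0.03,0,1],
    [0,0,-0.036,0,1],
    [0,0,-0.04,0,1],
    [0,0,-0.042,0,1],
    [0,0,-0.042,0,1]
  ]
}}

```text
clock: 3.1
position: [0.5025, -0.0246, 0.088]
tool_rot: [0.0, -0.707, 0.001, 0.707]
wrist_force: [-3.6, -0.6, 12.7]
finger_gap: -0.0002
```

Emit:
{"name": "servo_tool", "arguments": {
  "increments": [
    [-0.001,0.004,0,0,1],
    [-0.002,0.008,0,0,1],
    [-0.002,0.012,0,0,1],
    [-0.002,0.016,0,0,1],
    [-0.002,0.016,0,0,1]
  ]
}}

```text
clock: 3.6
position: [0.5024, -0.0163, 0.088]
tool_rot: [-0.0, 0.708, -0.0, -0.707]
wrist_force: [-2.0, -0.8, 11.2]
finger_gap: -0.0002
```

```bash
cat >> h.py <<'E'
def wproj(K,T,P):
    c=T[:3,:3]@np.asarray(P)+T[:3,3]; x,y,z=c[0],-c[1],-c[2]
    t=np.arctan2(np.hypot(x,y),z); n=np.hypot(x,y); return np.array([K[0,2]+K[0,0]*t*x/n,K[1,2]+K[1,1]*t*y/n])
def wangle(im,K,T,c,yaw,r0=.026,r1=.042,lo=-110,hi=110):
    # lines on the visible (far) part of the ring: world angles lo..hi deg
    g=cv2.cvtColor(im,cv2.COLOR_BGR2GRAY).astype(np.float32)
    ad=np.arange(lo,hi,.5); r=np.arange(r0,r1,.001); A,R=np.meshgrid(np.radians(ad),r)
    px=np.array([wproj(K,T,[c[0]+rr*np.cos(a),c[1]+rr*np.sin(a),.066]) for a,rr in zip(A.ravel(),R.ravel())],np.float32)
    v=np.median(cv2.remap(g,px[:,0].reshape(A.shape),px[:,1].reshape(A.shape),cv2.INTER_LINEAR),axis=0)
    v=cv2.medianBlur(v[None].astype(np.float32),5)[0]*0+v
    b=cv2.blur(v[None],(41,1))[0]; dk=np.clip(b-v-8,0,None)
    n,l,st,c2=cv2.connectedComponentsWithStats((dk>0).astype(np.uint8)[None])
    out=[]
    for i in range(1,n):
        k=l[0]==i; out.append((round(float((ad[k]*dk[k]).sum()/dk[k].sum()),1),round(float(dk[k].sum()))))
    return out
E
python3 - <<'E'
from h import *
for n,f in(('wrist1',None),('wrist2',1)):
    if f: grab('wrist',n)
    im,K,T=load(n); 
    print(n,wproj(K,T,[.5395,-.0147,.103]).round(0),[ (x,w) for x,w in wangle(im,K,T,(.5395,-.0147),0) if w>60])
s=arm.read_state();print(s['position'],s['wrist_force'],s['clock'])
im=load('wrist2')[0]; cv2.imwrite('pics/c3.png',cv2.convertScaleAbs(im[60:340,150:450],alpha=1.2))
E
```

```text
wrist1 [284. 243.] [(-91.6, 447), (-52.4, 256), (-37.3, 233), (21.1, 262), (83.2, 256)]
wrist2 [307. 262.] [(-103.7, 507), (-47.7, 535), (-24.8, 273), (10.0, 273), (71.3, 286)]
[ 0.50234765 -0.01640912  0.08801031] [-2.1307319   0.13999275 11.05407027] 3.65
```

View pics/c3.png

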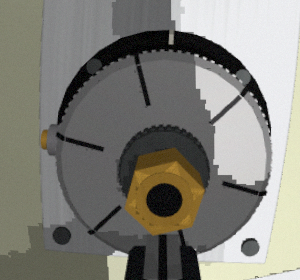

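The ring followed 12° and the index is now about −15°, with no slip. I press slightly harder and go on about 8°, into the spring zone.

Emit:
{"name": "servo_tool", "arguments": {
  "increments": [
    [0,0.003,-0.002,0,1],
    [0,0.006,-0.002,0,1],
    [0,0.009,-0.002,0,1],
    [0,0.011,-0.002,0,1],
    [0,0.011,-0.002,0,1]
  ]
}}

```text
clock: 4.15
position: [0.5031, -0.0117, 0.0879]
tool_rot: [-0.0, 0.708, -0.001, -0.706]
wrist_force: [-1.7, -3.2, 21.7]
finger_gap: 0.0001
```

```bash
cat > m.py <<'E'
from h import *
import sys
n=sys.argv[1]; grab('wrist',n); im,K,T=load(n)
print([ (x,w) for x,w in wangle(im,K,T,(.5395,-.0147),0) if w>60])
s=arm.read_state();print(s['position'],s['wrist_force'],s['clock'])
E
python3 m.py wrist3
```

```text
[(-109.5, 142), (-101.2, 154), (-53.5, 510), (-14.1, 280), (3.9, 281), (64.7, 277)]
[ 0.50309416 -0.01170796  0.08787124] [-2.10988839 -3.14763068 21.47029243] 4.2
```

Emit:
{"name": "servo_tool", "arguments": {
  "increments": [
    [0,0.002,0,0,1],
    [0,0.004,0,0,1],
    [0.001,0.006,0,0,1],
    [0.001,0.008,0,0,1],
    [0.001,0.008,0,0,1]
  ]
}}

```text
clock: 4.7
position: [0.5041, -0.0073, 0.0879]
tool_rot: [-0.001, 0.709, -0.001, -0.706]
wrist_force: [-1.1, -2.3, 20.2]
finger_gap: 0.0
```

```bash
python3 m.py wrist4
```

```text
[(-98.1, 276), (-59.1, 513), (-3.7, 485), (58.5, 273)]
[ 0.50408093 -0.00727551  0.0878954 ] [-0.53428582 -1.35772398 19.65290132] 4.75
```

Estimated index −2.8°, which is inside the pull-in zone. I lift straight up and look at where it settles.

Emit:
{"name": "servo_tool", "arguments": {
  "increments": [
    [0,0,0.02,0,1],
    [0,0,0.06,0,1],
    [0,0,0.1,0,1],
    [0,0,0.1,0,1],
    [0,0,0.1,0,1]
  ]
}}

```text
clock: 5.25
position: [0.5023, -0.0069, 0.1365]
tool_rot: [-0.0, 0.707, -0.0, -0.707]
wrist_force: [-0.2, -0.1, -0.1]
finger_gap: -0.0004
```

```bash
python3 m.py wrist5; python3 -c "
from h import *
im=load('wrist5')[0]; cv2.imwrite('pics/c5.png',cv2.resize(cv2.convertScaleAbs(im[60:340,150:450],alpha=1.2),(600,560),interpolation=cv2.INTER_CUBIC))"
```

```text
[(-81.8, 238), (-59.4, 444), (-3.0, 447), (58.7, 221)]
[ 0.50197597 -0.00686521  0.13597165] [-0.44068443  0.74817905  0.35833928] 5.3
```

View pics/c5.png

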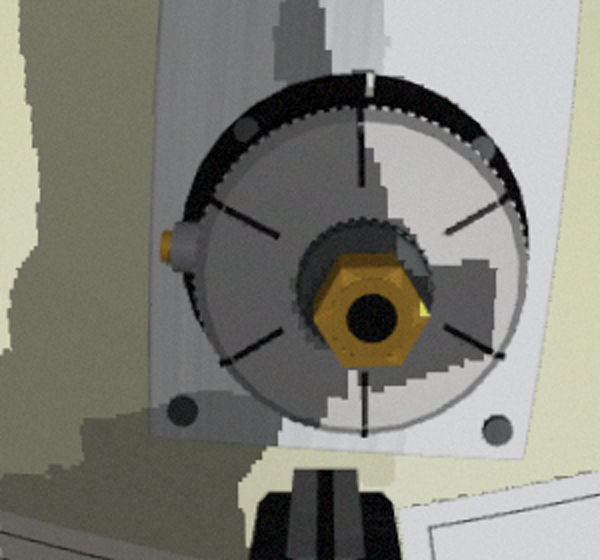

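The line still looks a few degrees short of the white mark (line x≈361, mark x≈370). I measure it within this one picture, casting the ring lines onto z=66 mm and the plate edges and screws onto z=12 mm.

```bash
cat >> h.py <<'E'
def wonz(K,T,uv,z):
    x,y=(uv[0]-K[0,2])/K[0,0],(uv[1]-K[1,2])/K[1,1]; t=np.hypot(x,y); s=np.sin(t)/t
    R=T[:3,:3]; d=R.T@np.array([x*s,-y*s,-np.cos(t)]); o=-R.T@T[:3,3]; return o+d*(z-o[2])/d[2]
E
python3 - <<'E'
from h import *
im,K,T=load('wrist5')
W=lambda x,y,z: wonz(K,T,(150+x/2,60+y/2),z)
ang=lambda a,b: np.degrees(np.arctan2(b[1]-a[1],b[0]-a[0]))
print('line yaw',ang(W(365,435,.066),W(361,112,.066)))
for a,b,k in(((221,362),(506,202),-60),((503,357),(213,201),60)): print('diag',ang(W(*a,.066),W(*b,.066))-k)
print('left edge',ang(W(150,435,.012),W(160,5,.012)),'right',ang(W(523,458,.012),W(579,5,.012)))
p,q=W(182,410,.012),W(497,430,.012); print('screws',ang(p,q)+90,np.linalg.norm(p-q))
for e in((W(365,435,.066),W(361,112,.066)),(W(221,362,.066),W(506,202,.066)),(W(503,357,.066),W(213,201,.066))): print('c',(e[0]+e[1])/2,np.linalg.norm(e[0]-e[1]))
for z in(.021,.04): print('mark',W(370,83,z),ang(np.array([.5395,-.0147]),W(370,83,z)))
E
```

```text
line yaw 1.4053326393938113
diag 0.19905686195914996
diag 1.466901012806531
left edge -3.9489465020043943 right -3.7283536990375414
screws -4.048879944158614 0.11453544555604331
c [ 0.54019621 -0.01706254  0.066     ] 0.08794472262048164
c [ 0.53980518 -0.01639229  0.066     ] 0.08735072525859201
c [ 0.54038658 -0.01696415  0.066     ] 0.08854774955158105
mark [ 0.59409865 -0.02097149  0.021     ] -6.55258215873752
mark [ 0.59305897 -0.01980941  0.04      ] -5.44940028812359
```

The index is still about −4.9° (−0.085 rad), just short of the pull-in point. I press again at the same place and rub about 3 mm more.

Emit:
{"name": "servo_tool", "arguments": {
  "increments": [
    [0,0,-0.06,0,1],
    [0,0,-0.09,0,1],
    [0,0,-0.1,0,1],
    [0,0.002,-0.1,0,1],
    [0,0.004,-0.1,0,1],
    [0,0.006,-0.1,0,1],
    [0,0.006,-0.1,0,1],
    [0,0.006,-0.08,0,1]
  ]
}}

```text
clock: 6.1
position: [0.5017, -0.0037, 0.0958]
tool_rot: [0.0, -0.707, 0.0, 0.708]
wrist_force: [0.6, 0.1, -0.0]
finger_gap: 0.0003
```

Emit:
{"name": "servo_tool", "arguments": {
  "increments": [
    [0,0,0.04,0,1],
    [0,0,0.08,0,1],
    [0,0,0.08,0,1],
    [0,0,0.08,0,1],
    [0,0,0.08,0,1]
  ]
}}

```text
clock: 6.6
position: [0.5016, -0.0039, 0.1353]
tool_rot: [0.0, -0.706, 0.0, 0.708]
wrist_force: [0.5, 1.2, -0.4]
finger_gap: -0.0001
```

```bash
python3 m.py wrist6; python3 -c "
from h import *
im,K,T=load('wrist6'); print(wangle(im,K,T,(.540,-.0168),0))
im,K,T=load('wrist5'); print(wangle(im,K,T,(.540,-.0168),0))
im=load('wrist6')[0]; cv2.imwrite('pics/c6.png',cv2.resize(cv2.convertScaleAbs(im[60:340,150:450],alpha=1.2),(600,560),interpolation=cv2.INTER_CUBIC))"
```

```text
[(-83.8, 248), (-64.4, 422), (-7.3, 328), (53.2, 200)]
[ 0.50161757 -0.00390016  0.13528161] [-0.86642309 -0.15924046  0.22816374] 6.65
[(-106.9, 65), (-89.5, 1), (-83.0, 96), (-63.6, 452), (-3.8, 296), (6.7, 27), (55.9, 214)]
[(-85.3, 134), (-58.3, 480), (0.8, 445), (61.2, 222)]
```

View pics/c6.png

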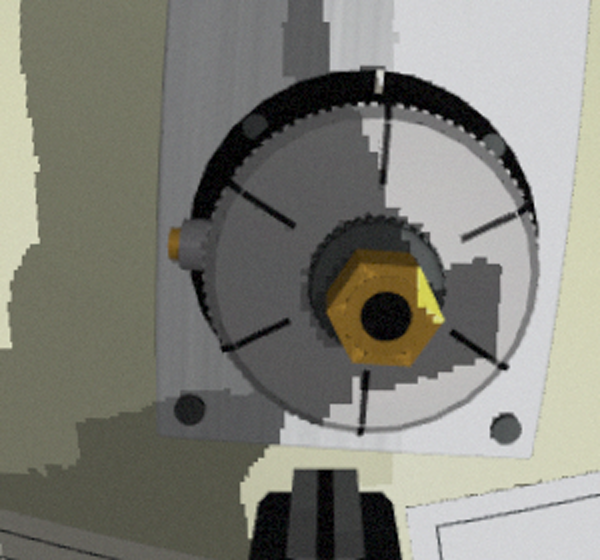

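The ring has snapped in: lines at −3.8° against rig yaw −3.9°, so the index is ≈ 0. Now to the button.

Emit:
{"name": "servo_tool", "arguments": {
  "increments": [
    [0,0,0.1,0,1],
    [0.13,0.652,0.1,0,1],
    [0.13,0.652,0.1,0,1],
    [0.13,0.652,0.1,0,1],
    [0.13,0.652,0.1,0,1],
    [0.13,0.652,0.1,0,1],
    [0.13,0.652,0.1,0,1],
    [0.13,0.652,0.1,0,1]
  ]
}}

```text
clock: 7.45
position: [0.5664, 0.3266, 0.1849]
tool_rot: [-0.0, -0.707, -0.001, 0.708]
wrist_force: [1.2, 0.1, 0.2]
finger_gap: 0.0
```

Emit:
{"name": "servo_tool", "arguments": {
  "increments": [
    [0,0,0,0,1],
    [0,0,-0.06,0,1],
    [0,0,-0.12,0,1],
    [0,0,-0.16,0,1],
    [0,0,-0.17,0,1],
    [0,0,-0.17,0,1],
    [0,0,-0.17,0,1]
  ]
}}

```text
clock: 8.15
position: [0.5678, 0.3221, 0.1021]
tool_rot: [-0.001, 0.707, -0.0, -0.707]
wrist_force: [-0.2, 0.4, 1.1]
finger_gap: 0.0
```

```bash
python3 m.py wrist7; python3 - <<'E'
from h import *
b,K,T=load('wrist7'); a=grab('side','side7')['color'];c=grab('top','top7')['color']
o=np.zeros((520,800,3),np.uint8);o[:300,:400]=cv2.resize(b,(400,300));o[:300,400:]=cv2.resize(a[135:210,270:370],(400,300),interpolation=cv2.INTER_CUBIC)
o[300:520,:400]=cv2.resize(c[195:250,140:240],(400,220),interpolation=cv2.INTER_CUBIC)
cv2.imwrite('pics/c7.png',cv2.convertScaleAbs(o,alpha=1.3))
E
```

```text
[]
[0.56790762 0.32222637 0.10242475] [0.43380567 0.05060922 0.29964814] 8.2
```

View pics/c7.png

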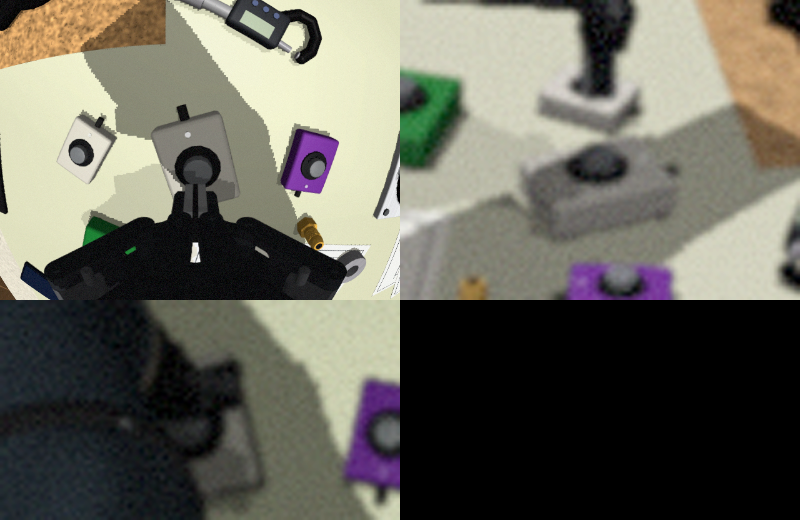

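The fingertip is centred over the button. I press in stages, then hold.

Emit:
{"name": "servo_tool", "arguments": {
  "increments": [
    [0,0,-0.05,0,1],
    [0,0,-0.07,0,1],
    [0,0,-0.08,0,1],
    [0,0,-0.085,0,1],
    [0,0,-0.089,0,1],
    [0,0,-0.089,0,1],
    [0,0,-0.089,0,1]
  ]
}}

```text
clock: 9.0
position: [0.5669, 0.3219, 0.0581]
tool_rot: [0.0, -0.707, 0.0, 0.707]
wrist_force: [-5.2, -3.1, 9.7]
finger_gap: -0.0002
```

9.7 N at 5.9 mm of travel means it is at or near the stop. I nudge 0.5 mm further to be sure, then lift.

Emit:
{"name": "servo_tool", "arguments": {
  "increments": [
    [0,0,-0.001,0,1],
    [0,0,-0.001,0,1]
  ]
}}

```text
clock: 9.2
position: [0.5669, 0.322, 0.058]
tool_rot: [0.0, -0.707, 0.0, 0.707]
wrist_force: [-6.6, -2.8, 13.4]
finger_gap: -0.0
```

Emit:
{"name": "servo_tool", "arguments": {
  "increments": [
    [0,0,0.02,0,1],
    [0,0,0.06,0,1],
    [0,0,0.16,0,1],
    [0,0,0.26,0,1],
    [-0.1,-0.2,0.3,0,1],
    [-0.2,-0.2,0.3,0,1],
    [-0.2,-0.2,0.3,0,1],
    [-0.2,-0.2,0.3,0,1]
  ]
}}

```text
clock: 10.0
position: [0.4629, 0.2179, 0.2076]
tool_rot: [0.0, -0.706, 0.002, 0.708]
wrist_force: [1.3, 1.1, 1.5]
finger_gap: -0.0002
```

```bash
python3 - <<'E'
from h import *
for i in range(4): a=grab('side','side8')['color'];t=grab('top','top8')['color'];w=grab('wrist','wrist8')['color']
o=np.zeros((600,800,3),np.uint8)
for k,n in enumerate(('side0','side8')): o[:300,400*k:400*k+400]=cv2.resize(load(n)[0][140:290,220:420],(400,300),interpolation=cv2.INTER_CUBIC)
o[300:,:400]=cv2.resize(t[190:290,270:403],(400,300),interpolation=cv2.INTER_CUBIC); o[300:,400:]=cv2.resize(w,(400,300))
cv2.imwrite('pics/c8.png',cv2.convertScaleAbs(o,alpha=1.3))
im,K,T=load('top8'); print('idx top',ringangle(im,K,T,(.5395,-.0147),-.068)[0])
print(arm.read_state()['position'],arm.read_state()['wrist_force'])
E
```

```text
idx top 0.0011269640215553212
[0.46737227 0.22227786 0.20601801] [-0.35346807 -0.70044048 -0.03570403]
```

View pics/c8.png

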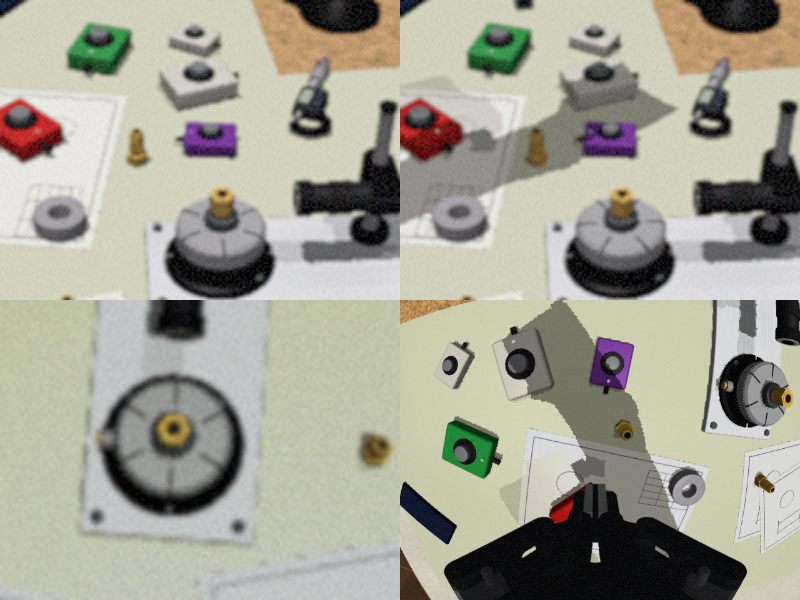

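Final views: the top-camera index is ≈ 0.001 rad, the capture box and loose things are where they were, the button is up, and the arm is clear. Handing in.

```bash
python3 -c "
from bench import arm; print(arm.close_job())"
```

```text
the job is handed in; nothing more can be done
None
```

I turned the ring clockwise into its next click by rubbing the shut fingertips on its top. Then I pressed the large pale box's button fully down, let it come up, and handed the job in at about 10 s. No verdict was reported.

- **Ring:** the first rub stopped about 5° short. The wrist picture showed this against my earlier estimate of 3° short, which should have been inside the pull-in zone. A second 3 mm rub brought it in. The last top view reads the ring at 0.001 rad, and the wrist view agrees.
- **Button:** it went down about 6 mm, and the force rose from 9.7 to 13.4 N with no further travel, so it was against its stop. In the pictures it is up again.
- **Other things:** by eye, in the final pictures, the capture box and the loose things in view stand where they were; the gauge case and the caliper were outside those final crops. The arm is clear of everything.

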